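# Close down the candling corner: nest the grading bowls, sanitise and put away the scraper

### The arm

A 6-joint arm with a two-finger parallel gripper is mounted at the origin on the work surface. World frame = base frame: x ahead of the robot, y to its left, z up, the work surface at z = 0. Lengths are in m, angles in rad, forces in N, time in s.
With the tool pointing down it reaches from about 0.425 to 0.925 m from the base axis. Payload 12.5 kg.
Tool frame: the origin (TCP) lies midway between the tips of the shut fingers; the grasp point (between the pads) lies 19 mm behind it; z points along the fingers, x is the direction in which the jaws open and shut, and the axes are right-handed (so a half turn about z gives the same grasp; the last joint's range is limited). The gripper opens to 85 mm and grips with 20 to 120 N. Pads are 22 mm wide; open, the fingers measure 114 mm over their backs; the gripper's body (76 mm by 85 mm) begins 54 mm behind the grasp point. The pads swing forward as they close: fully open they stand 13 mm farther back than shut.
Start: joints at [-0.106, 0.491, 1.559, -0, 1.092, -0.106], TCP at [0.625, 0, 0.231] pointing down, gripper open.
Joint ranges: [-3.1, 3.1], [-0.84, 2.19], [0.05, 2.79], [-1.13, 4.28], [0.06, 2.93], [-2.69, 2.69]. Speed limits (rad/s): [2.22, 2.22, 2.79, 3.14, 3.14, 3.14].

### API

Orientations are given as [roll, pitch, yaw] about the fixed x, y, z axes, in that order (R = Rz(yaw) Ry(pitch) Rx(roll)).
In Python, from cell import env gives the robot as it stands. The module is installed in compiled form; this text tells all that it offers. Calls block until the motion is done:
- env.move_ptp(position, orientation): joint-space move of the TCP to a pose.
- env.move_linear(position, ori=None, velocity=0.15): straight line of the TCP; ori=None keeps the orientation; velocity is the mean speed in m/s.
- env.move_j(angles): joint-space move.
- env.gripper_to(opening, grasp_force=None): finger opening in m; grasp_force is the grip in N (None keeps the last); returns when the fingers have stopped.
- env.hold(seconds).
- env.inverse_kinematics(position, orientation): joint angles nearest the present ones, or None.
- env.observe(): the state.
- env.read_camera(name): name is "scene" or "side" or "wrist"; returns the picture (384x512x3 uint8, red, green, blue); there is no depth.
- env.camera_params(name): a dict with "fx", "fy", "cx", "cy" (pixels), "R" (3x3) and "t" (3): a world point X has camera coordinates R X + t; the wrist camera has in their place "mount" (4x4, takes a point from camera to tool coordinates, whose origin is the TCP and whose axes are the tool frame's). Camera axes: x right, y down, z forward; pixel columns grow to the right and rows downward; lengths in m; the calibration is good to about 2 mm. The wrist camera is an equidistant fisheye: a pixel r from the principal point sees the ray r / f radians off the axis. A picture is of the moment at which its call begins: read the wrist's pose just before it. camera_params takes no time and is no camera call.
A pose or a line that the arm cannot do raises env.MotionError and nothing moves.
- env.close_job(): hands the job in, once; it reports no verdict.
The state is a dict: "time_s": time; "joint_positions": joint angles; "qvel": joint speeds; "tau": joint torques, N m; "position": TCP position; "tcp_rot": TCP orientation; "ft_force": force on the tool from outside, world axes, zero at the start; "wrist_torque": the same for the moment, N m; "finger_gap": finger opening in m.
Only numpy, scipy, OpenCV 4.12 (cv2) and the standard library are available. Lean on these libraries where they do the work, as an engineer would, in place of code of your own. Each camera call takes 0.05 s, during which the arm holds its last target.

### The job

Close down the candling corner: nest all the grading bowls that are out in size order, each smaller one standing flat inside the next larger, with the big white one outermost on the bench. Take the orange-handled scraper from its grey stand, hold the lower end of its blade a few centimetres down inside the black UV well for about a second, then slide the blade fully home into the slot of the white wooden block and let go. Leave the two eggs, the amber bulb and the tally counter alone.

Things in the scene. Friction and masses are not known exactly. Their poses are not given: they have to be found in the camera images.
- bowl_white: White plastic bowl, open-topped, round, rim outer diameter 164 mm (straight walls tapering to 144 mm at the underside), 64 mm high like all five, wall 8 mm thick, solid foot so that its inner floor lies 20 mm above its underside; about 350 g; loose. The largest, always present: the others go into it. Origin: centre of the underside, z up along its axis.
- bowl_blue: Blue plastic bowl, open-topped, round, rim outer diameter 140 mm (straight walls tapering to 120 mm at the underside), 64 mm high like all five, wall 8 mm thick, solid foot so that its inner floor lies 20 mm above its underside; about 200 g; loose. Second largest. May be absent. Origin: centre of the underside, z up along its axis.
- bowl_green: Green plastic bowl, open-topped, round, rim outer diameter 116 mm (straight walls tapering to 96 mm at the underside), 64 mm high like all five, wall 8 mm thick, solid foot so that its inner floor lies 20 mm above its underside; about 160 g; loose. Middle size. May be absent. Origin: centre of the underside, z up along its axis.
- bowl_yellow: Yellow plastic bowl, open-topped, round, rim outer diameter 92 mm (straight walls tapering to 72 mm at the underside), 64 mm high like all five, wall 8 mm thick, solid foot so that its inner floor lies 20 mm above its underside; about 120 g; loose. Second smallest. May be absent. Origin: centre of the underside, z up along its axis.
- bowl_red: Red plastic bowl, open-topped, round, rim outer diameter 68 mm (straight walls tapering to 48 mm at the underside), 64 mm high like all five, wall 8 mm thick, solid foot so that its inner floor lies 20 mm above its underside; about 80 g; loose. The smallest. May be absent. Origin: centre of the underside, z up along its axis.
- scraper: Flat scraper, 155 mm long, 120 g, loose, upright, hanging by its guard in the grey stand. Origin: middle of the blade's lower edge; z up to the handle. Blade 4 mm thick (x), 44 mm wide (y), z 0 to 70 mm; black guard 26 x 66 mm (x, y), z 70 to 78 mm; orange handle 16 x 26 mm (x, y), z 78 to 155 mm. Fully home, the guard rests on the block.
- stand_top (a point): Centre of the top face of the grey plastic stand (fixed, 70 x 100 x 82 mm, wide slot 14 x 56 mm along its y) in which the scraper starts; this point is 82 mm above the bench.
- block_slot (a point): Centre of the slot mouth in the top face of the white wooden block (fixed, 80 x 110 x 80 mm); this point is 80 mm above the bench. The slot is 9 mm wide along this frame's x and 52 mm long along its y, and goes straight down right through the block (80 mm); z up. Either way round is right.
- well_rim (a point): Centre of the mouth of the black round UV well (loose pot of 700 g, outer diameter 90 mm, inner 82 mm, 60 mm high, inner floor 54 mm below this point, violet glowing floor).
- egg_a: Brown speckled dummy egg standing on its flat end, 45 mm across, 58 mm high; leave alone. Origin: its underside.
- egg_b: Second such dummy egg; leave alone. Origin: its underside.
- bulb: Squat amber glass bulb standing on its brass cap, 64 mm across, 80 mm high; leave alone. Origin: its underside.
- counter: Aluminium tally counter, 45 x 55 x 38 mm; leave alone. Origin: its underside.

How it is judged:
On the way:
1. the gripped scraper's blade end is held inside the UV well, at least 18 mm below its rim, for 0.4 s (z of scraper in the frame of well_rim below -0.018 m and horizontal distance between scraper and well_rim below 0.028 m and contact force between the fingers and scraper above 0.5 N), for 0.4 s.
At the end, for the whole second after the job is handed in: Bowls present: upright (6 deg), at rest, each on the floor of the next larger one present (underside 14-26 mm above the next size's, up to 20 mm more per further size; centres within 12 mm per size), white on the bench. Scraper upright in the slot, 62+ mm of blade in (angle between each of bowl_white, bowl_blue, bowl_green, bowl_yellow, bowl_red's own z axis and vertical below 0.1 rad and linear speed of each of bowl_white, bowl_blue, bowl_green, bowl_yellow, bowl_red, scraper below 0.02 m/s and horizontal distance between bowl_blue and bowl_white below 0.012 m and z of bowl_blue in the frame of bowl_white between 0.014 and 0.026 m and horizontal distance between bowl_green and bowl_white below 0.024 m and z of bowl_green in the frame of bowl_white between 0.014 and 0.046 m and horizontal distance between bowl_green and bowl_blue below 0.012 m and z of bowl_green in the frame of bowl_blue between 0.014 and 0.026 m and horizontal distance between bowl_yellow and bowl_white below 0.036 m and z of bowl_yellow in the frame of bowl_white between 0.014 and 0.066 m and horizontal distance between bowl_yellow and bowl_blue below 0.024 m and z of bowl_yellow in the frame of bowl_blue between 0.014 and 0.046 m and horizontal distance between bowl_yellow and bowl_green below 0.012 m and z of bowl_yellow in the frame of bowl_green between 0.014 and 0.026 m and horizontal distance between bowl_red and bowl_white below 0.048 m and z of bowl_red in the frame of bowl_white between 0.014 and 0.086 m and horizontal distance between bowl_red and bowl_blue below 0.036 m and z of bowl_red in the frame of bowl_blue between 0.014 and 0.066 m and horizontal distance between bowl_red and bowl_green below 0.024 m and z of bowl_red in the frame of bowl_green between 0.014 and 0.046 m and horizontal distance between bowl_red and bowl_yellow below 0.012 m and z of bowl_red in the frame of bowl_yellow between 0.014 and 0.026 m and height (world z) of bowl_white below 0.008 m and x of scraper in the frame of block_slot between -0.006 and 0.006 m and y of scraper in the frame of block_slot between -0.008 and 0.008 m and z of scraper in the frame of block_slot below -0.062 m and angle between scraper's own z axis and vertical below 0.12 rad); the robot touches nothing.
It fails at once if a dummy egg shifted more than 3 cm or tipped over (distance of egg_a from where it was at the start of the episode above 0.03 m or angle between egg_a's own z axis and vertical above 0.6 rad).
It fails at once if a dummy egg shifted more than 3 cm or tipped over (distance of egg_b from where it was at the start of the episode above 0.03 m or angle between egg_b's own z axis and vertical above 0.6 rad).
It fails at once if the bulb shifted more than 3 cm or tipped over (distance of bulb from where it was at the start of the episode above 0.03 m or angle between bulb's own z axis and vertical above 0.6 rad).
It fails at once if the tally counter shifted more than 3 cm or tipped over (distance of counter from where it was at the start of the episode above 0.03 m or angle between counter's own z axis and vertical above 0.6 rad).
Of bowl_blue, bowl_green, bowl_yellow, bowl_red only 3 to 4 are there at a start; the rules pass over those that are not, and their reading is None.
At some moment in a run one of well, bowl_red may be knocked a few centimetres aside while the robot is not near it.
It also fails if it takes over 200 s, if anything falls off the work surface, if the arm or the gripper's body presses on something with over 40 N, if the wrist force passes 120 N, or if a joint passes its speed limit or range.

## Working session

There is one attempt and no reset: what is moved stays moved. The work goes in short steps, each a Python script; the robot and the scene stay as the last script left them, time stands still between calls to the robot, and variables do not carry over. Pictures are saved under pics/ and viewed, and the job is handed in when it is done.

```bash
mkdir -p pics; ls; python3 - <<'E'
from cell import env
import cv2
for n in ["scene","side","wrist"]:
    im=env.read_camera(n); cv2.imwrite(f"pics/{n}0.png",im[:,:,::-1])
    p=env.camera_params(n); print(n,{k:(v.tolist() if hasattr(v,'tolist') else v) for k,v in p.items()})
s=env.observe(); print(s)
E
```

```text
pics
scene {'fx': 390.984831728608, 'fy': 390.984831728608, 'cx': 255.41682575034113, 'cy': 191.95755470633182, 'R': [[-0.19108836587606853, 0.9815658713190044, 0.003698200721686841], [0.5393086095336493, 0.10813752327574294, -0.8351362162801168], [-0.8201411220696688, -0.1575903433639011, -0.5500307478393843]], 't': [0.0966909130511914, -0.2657143564372708, 1.728952485662476]}
side {'fx': 492.7423328988792, 'fy': 492.7423328988792, 'cx': 255.6897570515789, 'cy': 189.77941187590372, 'R': [[0.9948236491705783, -0.10108753187677148, -0.010354610084235428], [-0.08478300387702176, -0.769532474052492, -0.632954669492405], [0.05601561661289428, 0.6305561690109087, -0.7741196085991906]], 't': [-0.6120041265545341, 0.12891880463859848, 1.472724340464232]}
wrist {'fx': 297.3186396354542, 'fy': 297.3186396354542, 'cx': 253.70312326944395, 'cy': 192.28441129770414, 'mount': [[0.9999998284269112, -0.0001179823262776207, -0.0005737824646221845, -0.0009563519913960983], [0.00029408465405873183, 0.9482388221332785, 0.31755794701677137, -0.08156989126581139], [0.0005066165830970755, -0.3175580612729915, 0.9482386941378075, -0.14302741585545986], [0.0, 0.0, 0.0, 1.0]]}
{'time_s': 0.15, 'joint_positions': array([-1.05605575e-01,  4.91382834e-01,  1.55931011e+00, -2.41367591e-05,
        1.09171164e+00, -1.05587354e-01]), 'qvel': array([-0.00078905, -0.0027763 , -0.00124308, -0.00023929,  0.00092113,
       -0.00100103]), 'tau': array([ 2.22927323e-03, -6.18710160e+01, -2.61691117e+01, -6.12520193e-05,
        3.21192107e-03,  1.30420885e-04]), 'position': array([6.24831892e-01, 3.15611175e-05, 2.30885533e-01]), 'tcp_rot': array([-3.14152837e+00,  8.09662830e-04, -7.06068275e-06]), 'ft_force': array([-0.69768076,  0.65614874,  0.0383843 ]), 'wrist_torque': array([0.02093843, 0.02776046, 0.02851348]), 'finger_gap': 0.08501085821921413}
```

View pics/scene0.png

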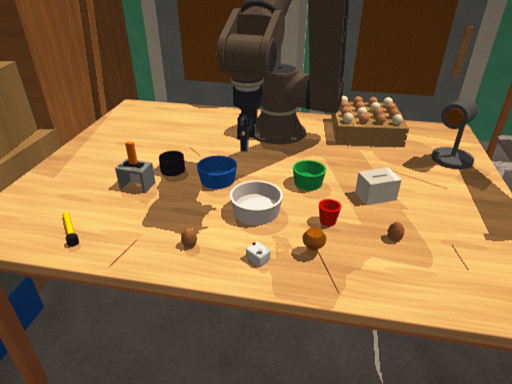

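View pics/side0.png

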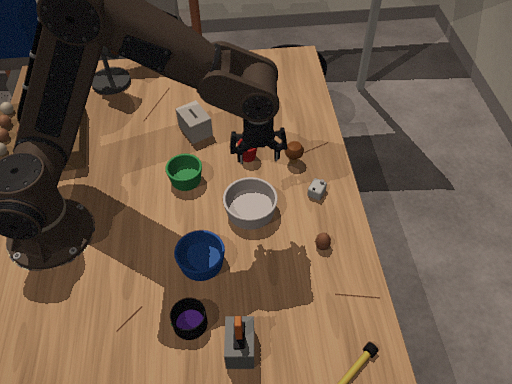

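View pics/wrist0.png

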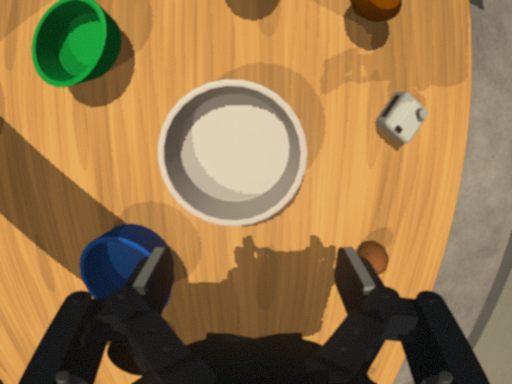

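The scene picture shows the white bowl (256,203), blue (217,173), green (309,176), red (329,213), and no yellow. The scraper in its stand is at (135,170), the well at (172,163), and the block at (378,186). I'll build top-down rectified views at a chosen height, so positions can be read directly.

```bash
cat > h.py <<'E'
from cell import env
import numpy as np, cv2
from scipy.spatial.transform import Rotation as Rn
def cam(n):
    p=env.camera_params(n); s=env.observe()
    im=env.read_camera(n)[:,:,::-1].copy()
    if n=="wrist":
        T=np.eye(4);T[:3,:3]=Rn.from_euler('xyz',s['tcp_rot']).as_matrix();T[:3,3]=s['position']
        C=T@np.array(p['mount']); Ci=np.linalg.inv(C); return im,Ci[:3,:3],Ci[:3,3],p
    return im,np.array(p['R']),np.array(p['t']),p
def proj(X,R,t,p,fish):
    c=X@R.T+t; x,y,z=c[...,0],c[...,1],c[...,2]
    if fish:
        r=np.hypot(x,y)+1e-12; th=np.arctan2(r,z); return p['cx']+p['fx']*th*x/r, p['cy']+p['fy']*th*y/r
    return p['cx']+p['fx']*x/z, p['cy']+p['fy']*y/z
def topdown(n,z,x0,x1,y0,y1,mm,fn,img=None,grid=0.05):
    """image up = +x, left = +y"""
    im,R,t,p=img or cam(n)
    xs=np.arange(x1,x0,-mm/1000);ys=np.arange(y1,y0,-mm/1000)
    Y,X=np.meshgrid(ys,xs); u,v=proj(np.stack([X,Y,0*X+z],-1),R,t,p,n=="wrist")
    o=cv2.remap(im,u.astype(np.float32),v.astype(np.float32),cv2.INTER_LINEAR)
    raw=o.copy()
    if grid:
        for g in np.arange(np.ceil(x0/grid)*grid,x1,grid):
            r=int((x1-g)/mm*1000);cv2.line(o,(0,r),(o.shape[1],r),(255,255,0),1);cv2.putText(o,f"x{g:.2f}",(0,r-2),0,.4,(0,0,0),1)
        for g in np.arange(np.ceil(y0/grid)*grid,y1,grid):
            c=int((y1-g)/mm*1000);cv2.line(o,(c,0),(c,o.shape[0]),(255,255,0),1);cv2.putText(o,f"y{g:.2f}",(c,10),0,.4,(0,0,0),1)
    cv2.imwrite(fn,o); return raw
def circ(ax_img,*a):pass
def obs():
    s=env.observe();print('t',round(s['time_s'],2),'pos',s['position'].round(4),'rot',s['tcp_rot'].round(3),'F',s['ft_force'].round(1),'gap',round(s['finger_gap'],4));return s
E
python3 - <<'E'
from h import *
topdown("scene",0.064,0.3,1.05,-0.5,0.5,1.4,"pics/td_scene.png")
topdown("side",0.064,0.3,1.05,-0.5,0.5,1.4,"pics/td_side.png")
E
```

```text
(no output)
```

View pics/td_scene.png

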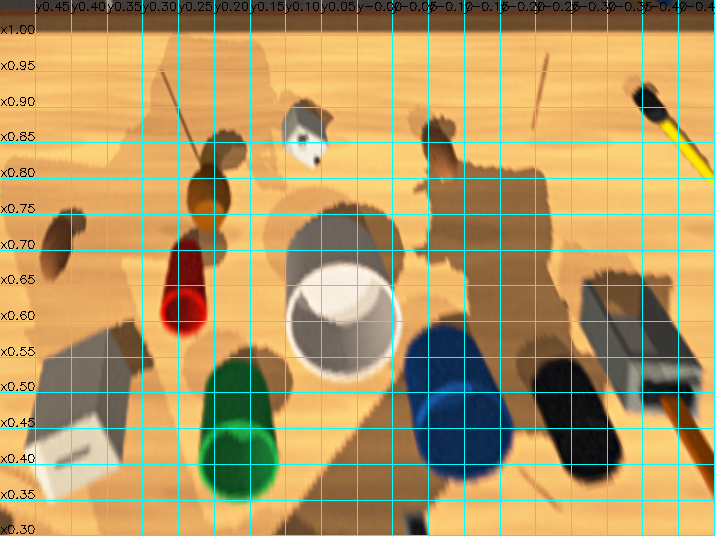

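View pics/td_side.png

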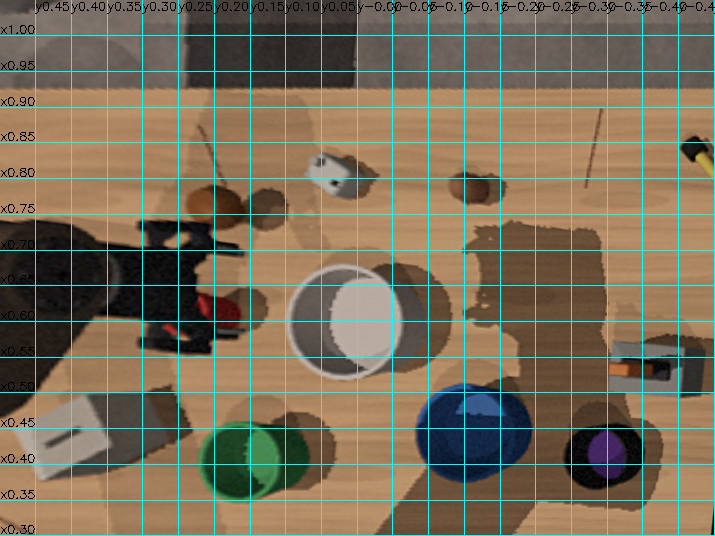

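The rectified views agree: white about (0.60,0.017), blue (0.448,-0.148), green (0.405,0.165), red (0.613,0.242), well (0.43,-0.31). I'll refine these with the wrist camera from higher up and overlay the predicted rims.

```bash
cat >> h.py <<'E'
def overlay(n,circs,fn,img=None,scale=1.5):
    im,R,t,p=img or cam(n); im=cv2.resize(im,None,fx=scale,fy=scale)
    a=np.linspace(0,2*np.pi,90)
    for (x,y,z,r) in circs:
        u,v=proj(np.stack([x+r*np.cos(a),y+r*np.sin(a),0*a+z],-1),R,t,p,n=="wrist")
        cv2.polylines(im,[np.round(np.stack([u,v],-1)*scale+(scale-1)/2).astype(int)],True,(255,255,0),1)
    cv2.imwrite(fn,im)
E
python3 - <<'E'
from h import *
C=[(.599,.017,.064,.082),(.448,-.148,.064,.07),(.405,.165,.064,.058),(.613,.242,.064,.034),(.43,-.31,.06,.045)]
env.move_ptp([0.52,-0.12,0.32],[np.pi,0,0]); env.hold(.3); obs()
i=cam("wrist"); overlay("wrist",C,"pics/w1.png",i)
topdown("wrist",.064,.3,.85,-.45,.25,1,"pics/w1td.png",i)
overlay("scene",C,"pics/s1.png")
E
```

```text
t 1.31 pos [ 0.5204 -0.1194  0.3192] rot [-3.141e+00  1.000e-03  1.000e-03] F [-0.3 -0.3 -1. ] gap 0.0856
```

View pics/w1.png

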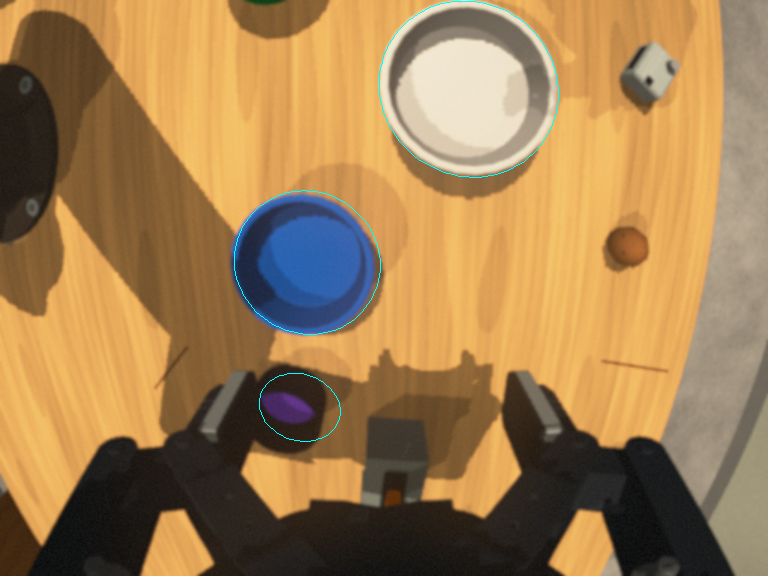

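View pics/s1.png

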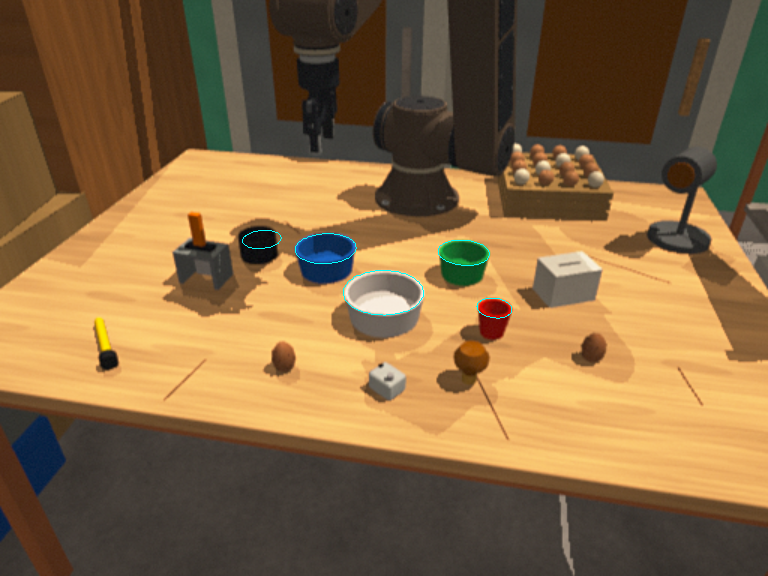

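View pics/w1td.png

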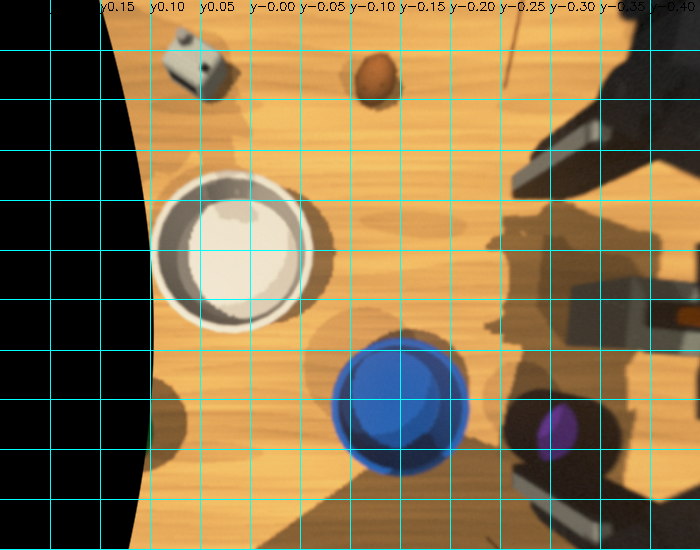

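White (0.599,0.0175) and blue (0.444,-0.150) come out consistently from both views. Next I grip the blue bowl's far wall with the tool tilted to match the wall.

```bash
cat >> h.py <<'E'
TILT=0.155
OR=[np.pi,TILT,0]
AX=np.array([np.sin(TILT),0,np.cos(TILT)]) # up along tool
def rimpose(cx,cy,rmid,zrim,d):
    return np.array([cx+rmid-d*np.sin(TILT)/np.cos(TILT),cy,zrim-d])
def grab(cx,cy,rmid,d=.024,F=80,op=.045):
    p=rimpose(cx,cy,rmid,.064,d)
    env.gripper_to(op)
    env.move_ptp((p+AX*.09).tolist(),OR)
    env.move_linear(p.tolist(),OR,.12); obs()
    env.gripper_to(0,F); obs()
E
python3 - <<'E'
from h import *
p=rimpose(.444,-.150,.066,.064,.024);print(p,env.inverse_kinematics(p.tolist(),OR),env.inverse_kinematics((p+AX*.09).tolist(),OR))
p=rimpose(.405,.165,.054,.064,.024);print(p,env.inverse_kinematics(p.tolist(),OR),env.inverse_kinematics((p+AX*.09).tolist(),OR))
grab(.444,-.150,.066)
env.move_linear((rimpose(.444,-.150,.066,.064,.024)+[0,0,.02]).tolist(),OR,.05);obs()
cv2.imwrite("pics/w2.png",cam("wrist")[0]);cv2.imwrite("pics/d2.png",cv2.resize(cam("side")[0][200:330,130:290],None,fx=3,fy=3))
E
```

```text
[ 0.50624992 -0.15        0.04      ] [-0.38499427  0.67257289  1.86911095 -0.08557019  0.74555143 -0.31787421] [-0.3759231   0.55277317  1.78048809 -0.06954619  0.9538054  -0.33154102]
[0.45524992 0.165      0.04      ] [0.19524493 0.63489388 1.98029047 0.04770543 0.67906524 0.15582867] [0.19016592 0.50144437 1.8905274  0.03719646 0.90220664 0.16487585]
t 3.58 pos [ 0.5068 -0.1501  0.0408] rot [3.141 0.154 0.   ] F [0.1 0.3 0.2] gap 0.045
t 4.0 pos [ 0.5062 -0.15    0.0407] rot [ 3.141  0.155 -0.   ] F [-2.9  0.7  7.2] gap 0.0078
t 4.55 pos [ 0.5063 -0.15    0.0602] rot [3.141 0.155 0.   ] F [-0.5  0.5 -2.7] gap 0.0074
```

View pics/w2.png

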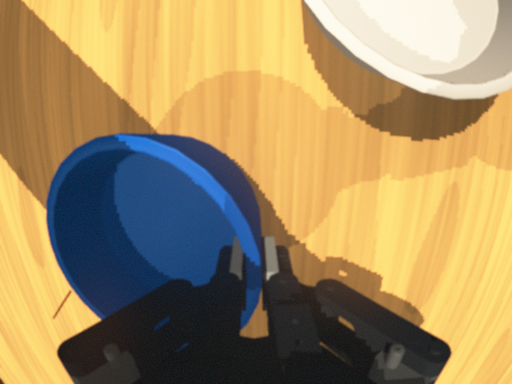

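View pics/d2.png

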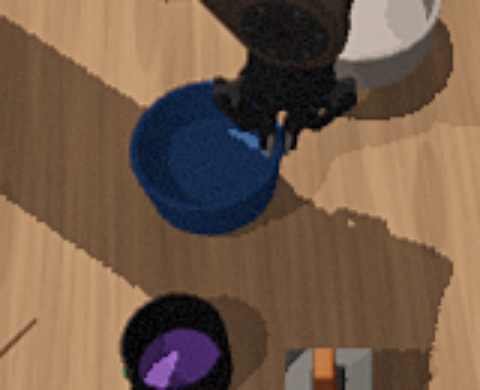

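The blue bowl is lifted and held level. Moving it over the white bowl.

```bash
python3 - <<'E'
from h import *
p=rimpose(.444,-.150,.066,.064,.024)
env.move_linear((p+[0,0,.11]).tolist(),OR,.15)
q=p+[.155,.1675,0]
env.move_linear((q+[0,0,.11]).tolist(),OR,.2)
env.move_linear((q+[0,0,.04]).tolist(),OR,.12);env.hold(.2);obs()
cv2.imwrite("pics/s3.png",cv2.resize(cam("scene")[0][140:250,180:340],None,fx=4,fy=4,interpolation=2));cv2.imwrite("pics/w3.png",cam("wrist")[0])
E
```

```text
t 7.62 pos [0.6616 0.0175 0.0809] rot [ 3.142  0.154 -0.   ] F [-0.3 -0.2 -1.3] gap 0.0076
```

View pics/s3.png

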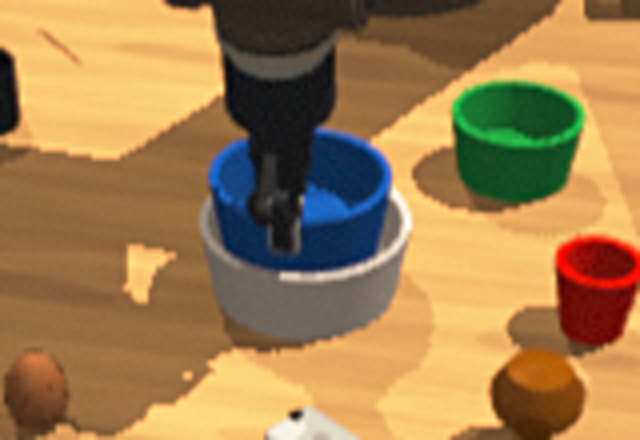

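View pics/w3.png

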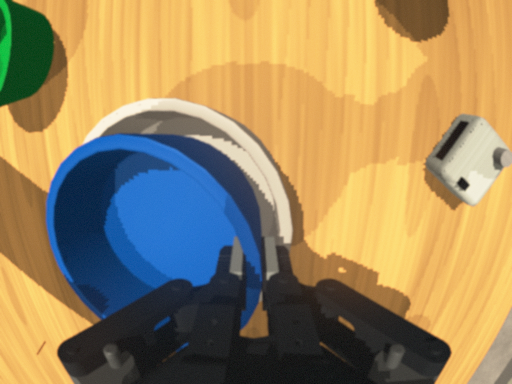

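It is level and centred. Lowering to just above the floor and releasing.

```bash
python3 - <<'E'
from h import *
q=rimpose(.599,.0175,.066,.064,.024)
env.move_linear((q+[0,0,.0255]).tolist(),OR,.06);obs()
env.gripper_to(.03);env.hold(.3);obs()
env.move_linear((q+[0,0,.0255]+AX*.1).tolist(),OR,.15)
env.move_ptp([.53,.10,.33],[np.pi,0,0]);env.hold(.3);obs()
C=[(.599,.0175,.064,.082),(.599,.0175,.084,.07),(.405,.165,.064,.058),(.613,.242,.064,.034)]
i=cam("wrist"); overlay("wrist",C,"pics/w4.png",i)
topdown("wrist",.064,.3,.85,-.15,.4,1,"pics/w4td.png",i)
cv2.imwrite("pics/s4.png",cv2.resize(cam("scene")[0][140:270,180:400],None,fx=3,fy=3,interpolation=2))
E
```

```text
t 8.12 pos [0.661  0.0175 0.0648] rot [-3.142  0.156 -0.   ] F [-0.1 -0.5 -2.1] gap 0.0075
t 8.76 pos [0.6608 0.0176 0.0657] rot [-3.142  0.156  0.   ] F [-5.7  0.1  1.5] gap 0.0298
t 10.82 pos [0.5304 0.0997 0.3291] rot [ 3.141e+00  2.000e-03 -1.000e-03] F [ 0.4 -0.4 -0.2] gap 0.0299
```

View pics/w4.png

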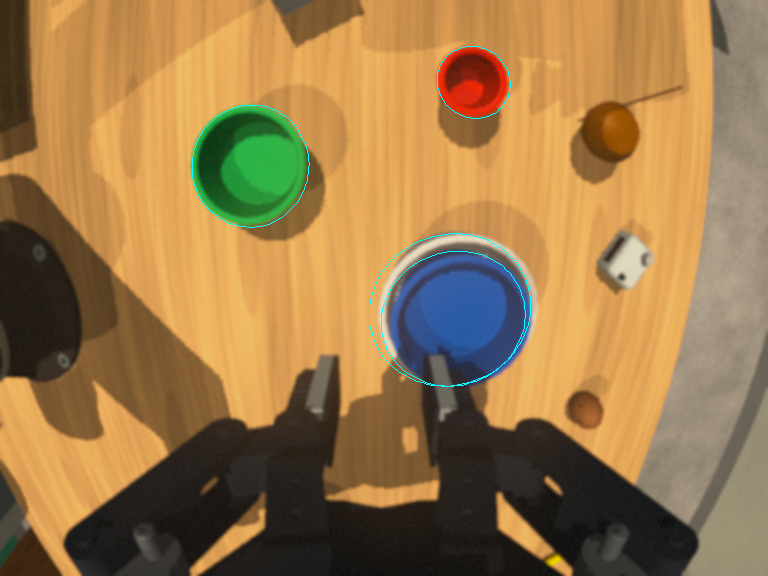

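View pics/w4td.png

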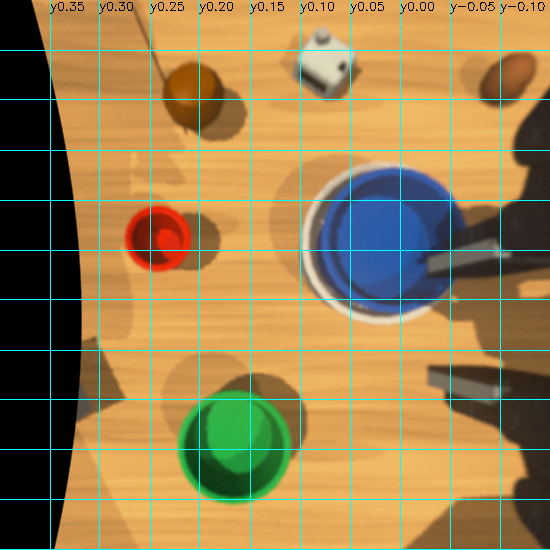

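View pics/s4.png

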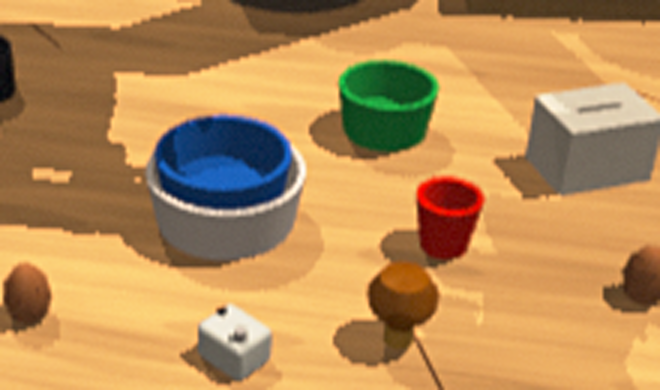

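Blue sits inside white. The pair was nudged about 8 mm in +x because the outer finger opened against the white rim. I'll measure blue at z=0.084 to aim green.

```bash
python3 - <<'E'
from h import *
i=cam("wrist")
topdown("wrist",.084,.48,.73,-.1,.15,.5,"pics/w5td.png",i)
overlay("wrist",[(.6075,.017,.064,.082),(.603,.017,.084,.07),(.4035,.1655,.064,.058),(.6115,.242,.064,.034)],"pics/w5.png",i)
E
```

```text
(no output)
```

View pics/w5td.png

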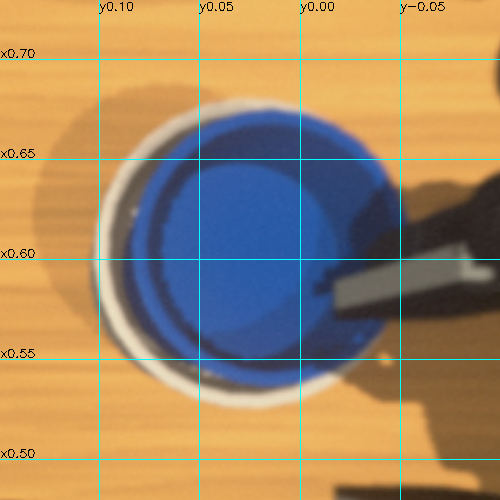

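View pics/w5.png

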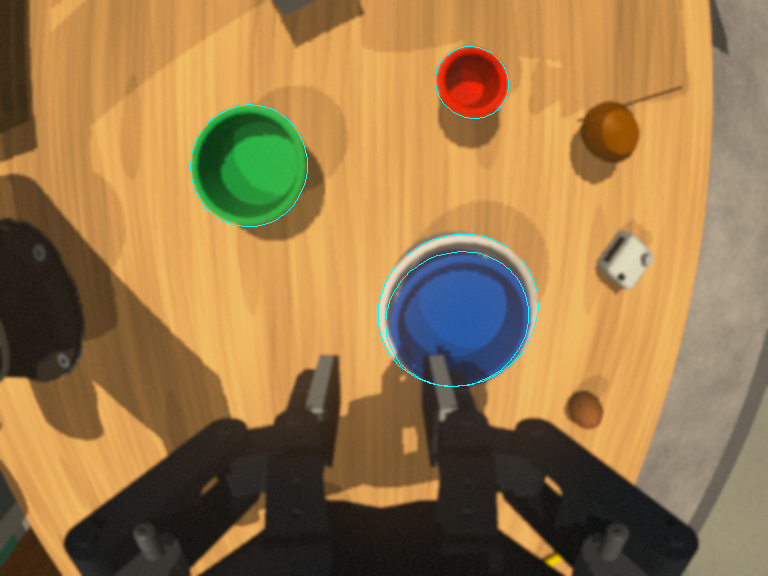

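Blue is at about (0.606,0.0155) and green at (0.4035,0.1655). Now green, with a shallower grip so the finger clears the blue rim.

```bash
python3 - <<'E'
from h import *
d=.020
grab(.4035,.1655,.054,d)
p=rimpose(.4035,.1655,.054,.064,d)
env.move_linear((p+[0,0,.12]).tolist(),OR,.15)
q=rimpose(.606,.0155,.054,.064,d)
env.move_linear((q+[0,0,.12]).tolist(),OR,.2)
env.move_linear((q+[0,0,.06]).tolist(),OR,.12);env.hold(.2);obs()
cv2.imwrite("pics/s6.png",cv2.resize(cam("scene")[0][130:250,180:340],None,fx=4,fy=4,interpolation=2));cv2.imwrite("pics/w6.png",cam("wrist")[0])
E
```

```text
t 13.03 pos [0.4549 0.1655 0.0447] rot [-3.141  0.154 -0.   ] F [ 0.1  0.5 -0.2] gap 0.0449
t 13.47 pos [0.4545 0.1656 0.0447] rot [-3.141  0.154 -0.   ] F [-0.9  0.4  7. ] gap 0.0075
t 16.68 pos [0.6572 0.0155 0.1049] rot [3.141 0.154 0.   ] F [ 0.1  0.4 -2. ] gap 0.0076
```

View pics/s6.png

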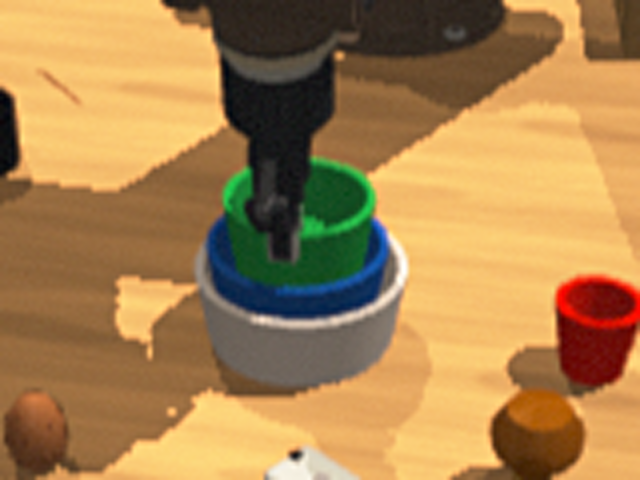

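View pics/w6.png

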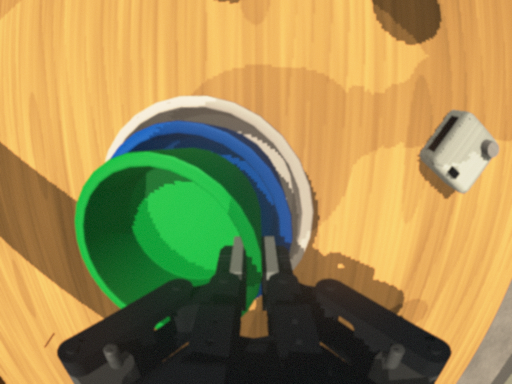

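```bash
python3 - <<'E'
from h import *
q=rimpose(.606,.0155,.054,.064,.020)+[0,0,.0465]
env.move_linear(q.tolist(),OR,.06);obs()
env.gripper_to(.022);env.hold(.3);obs()
env.move_linear((q+AX*.1).tolist(),OR,.15)
env.move_ptp([.58,.15,.33],[np.pi,0,0]);env.hold(.3);obs()
i=cam("wrist")
topdown("wrist",.104,.48,.73,-.1,.15,.5,"pics/w7td.png",i)
overlay("wrist",[(.6075,.017,.064,.082),(.606,.0155,.084,.07),(.606,.0155,.104,.058),(.6115,.242,.064,.034)],"pics/w7.png",i)
cv2.imwrite("pics/s7.png",cv2.resize(cam("scene")[0][140:270,180:400],None,fx=3,fy=3,interpolation=2))
E
```

```text
t 17.15 pos [0.6566 0.0155 0.0898] rot [-3.141  0.156 -0.   ] F [-0.8  0.5 -1.2] gap 0.0074
t 17.74 pos [0.6569 0.0155 0.0906] rot [-3.142  0.155  0.   ] F [ 0.6 -1.5 -0.9] gap 0.0217
t 19.73 pos [0.5804 0.1494 0.329 ] rot [ 3.141e+00  2.000e-03 -1.000e-03] F [ 0.1 -0.5 -0. ] gap 0.0222
```

View pics/w7td.png

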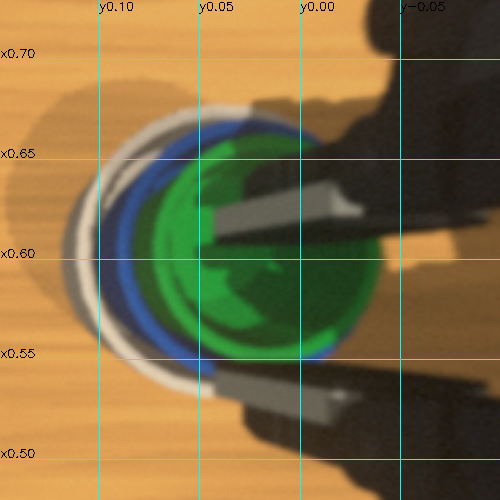

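View pics/w7.png

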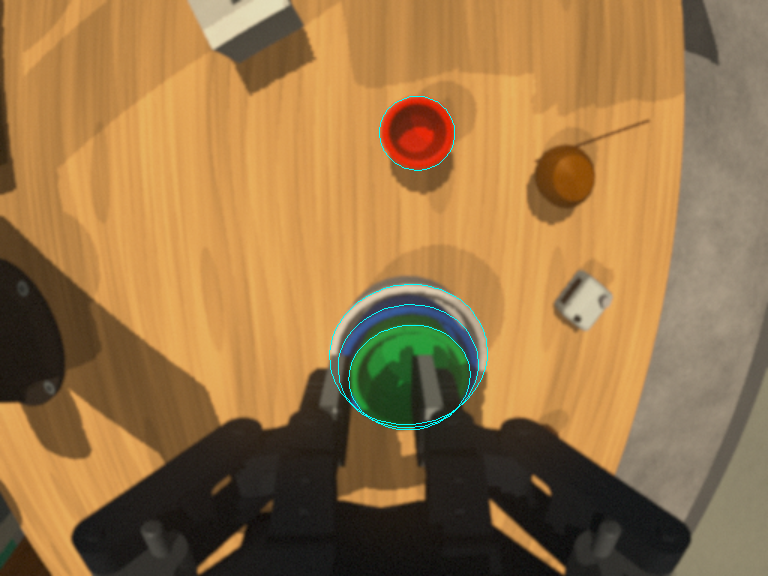

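View pics/s7.png

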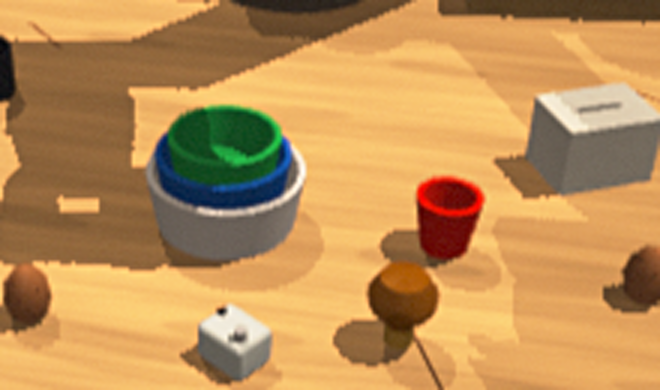

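Green seated at (0.606,0.0165), concentric. Red hasn't moved, at (0.6115,0.242). I'll grip it on the -x side, away from the bulb.

```bash
python3 - <<'E'
from h import *
O2=[np.pi,-TILT,0]; A2=np.array([-np.sin(TILT),0,np.cos(TILT)])
d=.020
def rp(cx,cy): return np.array([cx-.030+d*np.tan(TILT),cy,.064-d])
p=rp(.6115,.242)
env.gripper_to(.03)
env.move_ptp((p+A2*.09).tolist(),O2)
env.move_linear(p.tolist(),O2,.12);obs()
env.gripper_to(0,60);obs()
env.move_linear((p+[0,0,.13]).tolist(),O2,.15)
q=rp(.606,.0165)
env.move_linear((q+[0,0,.13]).tolist(),O2,.2)
env.move_linear((q+[0,0,.085]).tolist(),O2,.12);env.hold(.2);obs()
cv2.imwrite("pics/s8.png",cv2.resize(cam("scene")[0][130:250,180:340],None,fx=4,fy=4,interpolation=2));cv2.imwrite("pics/w8.png",cam("wrist")[0])
E
```

```text
t 21.86 pos [0.585  0.242  0.0447] rot [-3.141 -0.156 -0.   ] F [-0.3 -0.8  0.2] gap 0.03
t 22.19 pos [0.5856 0.2423 0.0452] rot [-3.141 -0.158 -0.   ] F [2.1 0.7 7.2] gap 0.0076
t 25.21 pos [0.5795 0.0166 0.1298] rot [ 3.141 -0.156  0.   ] F [ 0.7  0.1 -1.4] gap 0.0078
```

View pics/s8.png

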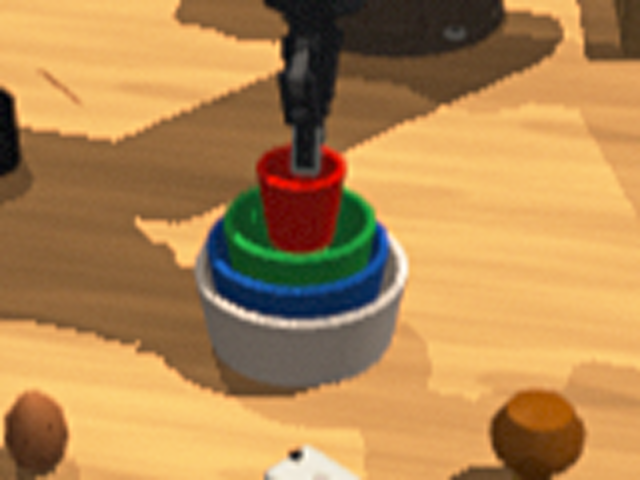

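View pics/w8.png

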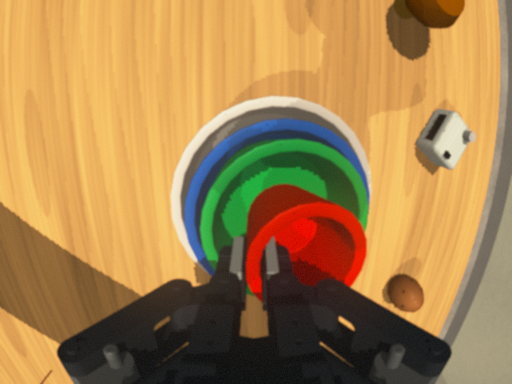

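```bash
python3 - <<'E'
from h import *
O2=[np.pi,-TILT,0]; A2=np.array([-np.sin(TILT),0,np.cos(TILT)])
d=.020
q=np.array([.606-.030+d*np.tan(TILT),.0165,.064-d])+[0,0,.0645]
env.move_linear(q.tolist(),O2,.06);obs()
env.gripper_to(.022);env.hold(.3);obs()
env.move_linear((q+A2*.1).tolist(),O2,.15)
env.move_ptp([.60,-.05,.36],[np.pi,0,0]);env.gripper_to(.085);env.hold(.3);obs()
i=cam("wrist")
overlay("wrist",[(.6075,.017,.064,.082),(.606,.0155,.084,.07),(.606,.0165,.104,.058),(.606,.0165,.124,.034)],"pics/w9.png",i)
cv2.imwrite("pics/s9.png",cv2.resize(cam("scene")[0][120:250,110:310],None,fx=4,fy=4,interpolation=2))
# look at stand/well: yaw so camera sees them
env.move_ptp([.52,-.24,.36],[np.pi,0,0]);env.hold(.3);obs()
i=cam("wrist")
topdown("wrist",.082,.3,.7,-.6,-.15,.8,"pics/w10td.png",i)
cv2.imwrite("pics/w10.png",cv2.resize(i[0],None,fx=1.5,fy=1.5))
E
```

```text
t 25.8 pos [0.579  0.0165 0.108 ] rot [-3.141 -0.154 -0.   ] F [ 0.9 -0.5 -1.3] gap 0.0081
t 26.39 pos [0.5791 0.0165 0.1086] rot [-3.142 -0.155  0.   ] F [ 0.3 -0.5  0.4] gap 0.0221
t 28.87 pos [ 0.6  -0.05  0.36] rot [ 3.142 -0.    -0.   ] F [-0.2 -1.1 -0.1] gap 0.0851
t 30.1 pos [ 0.5205 -0.2391  0.36  ] rot [-3.142e+00  0.000e+00  2.000e-03] F [ 0.1 -0.5 -0.1] gap 0.0848
```

View pics/w9.png

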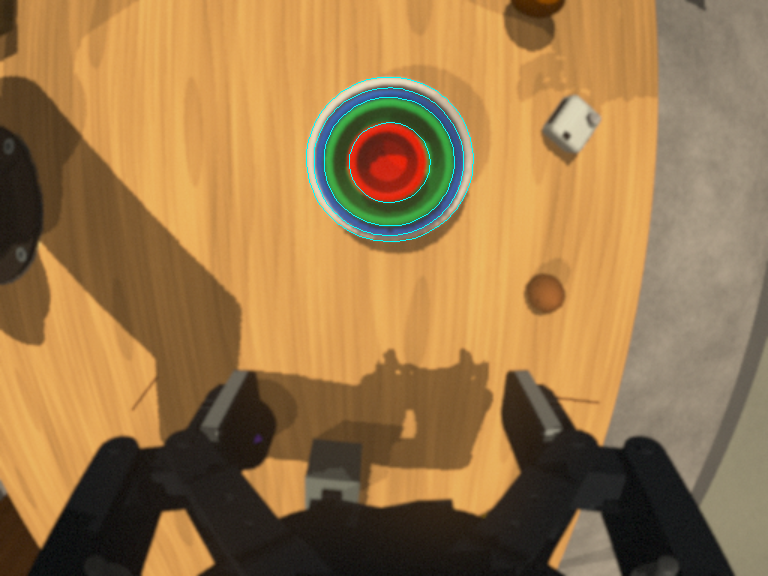

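View pics/s9.png

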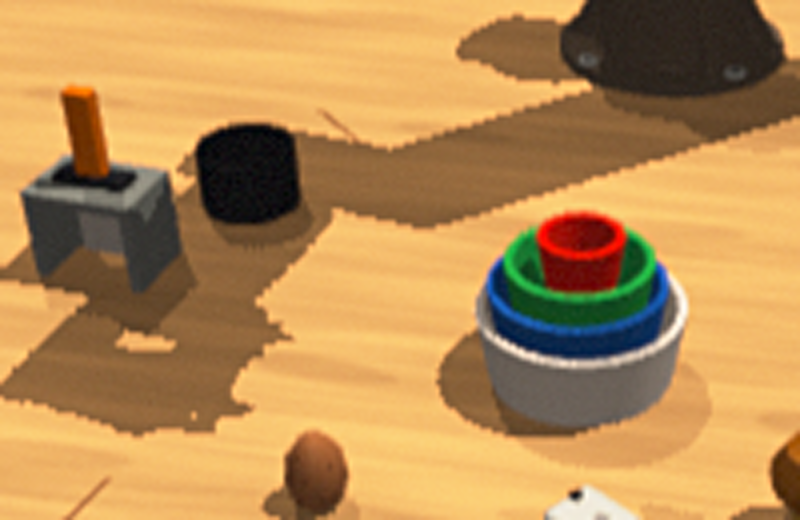

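View pics/w10.png

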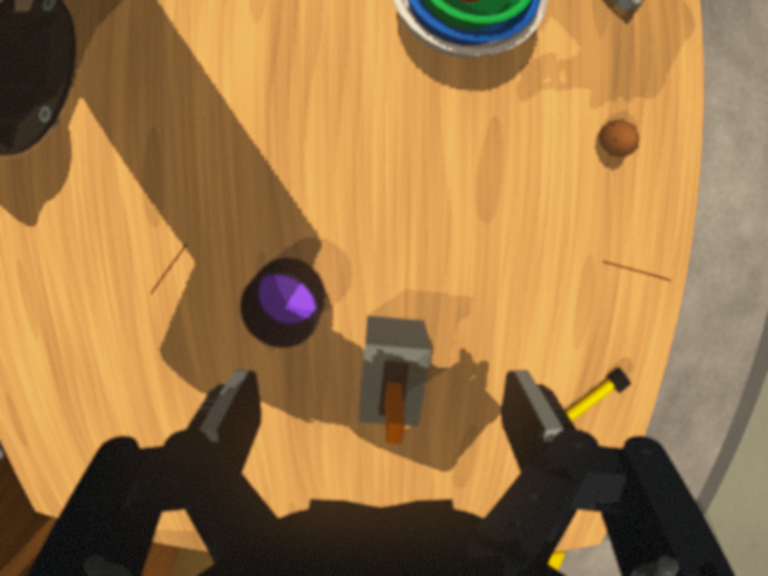

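View pics/w10td.png

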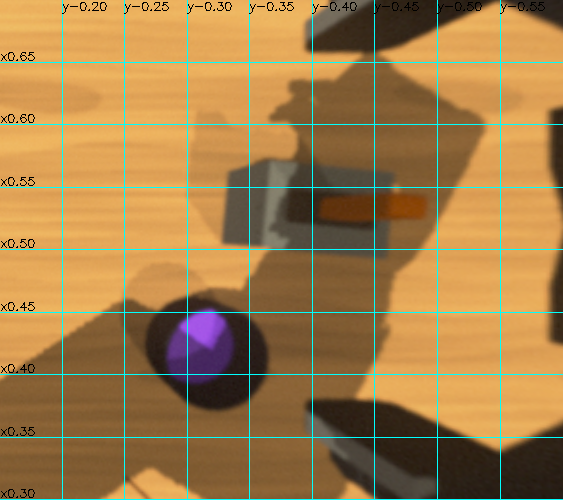

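The stack is nested and concentric. Next, a closer look at the scraper to get the handle pose, rectified at its top (z=0.167) and at the guard (z=0.09).

```bash
python3 - <<'E'
from h import *
env.move_ptp([.535,-.38,.34],[np.pi,0,0]);env.hold(.3);obs()
i=cam("wrist")
a=topdown("wrist",.167,.47,.60,-.53,-.37,.4,"pics/a.png",i,.02)
b=topdown("wrist",.09,.47,.60,-.53,-.37,.4,"pics/b.png",i,.02)
A=cv2.imread("pics/a.png");B=cv2.imread("pics/b.png");cv2.imwrite("pics/w11.png",np.hstack([A,B]))
topdown("wrist",.06,.35,.5,-.40,-.22,.4,"pics/w11w.png",i,.02)
cv2.imwrite("pics/w11r.png",i[0])
E
```

```text
t 31.07 pos [ 0.5352 -0.3792  0.3406] rot [ 3.141e+00 -1.000e-03  1.000e-03] F [ 0.5 -0.3 -0. ] gap 0.0852
```

View pics/w11.png

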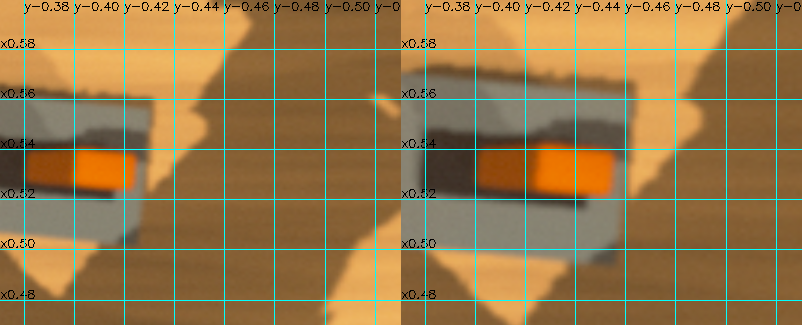

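View pics/w11w.png

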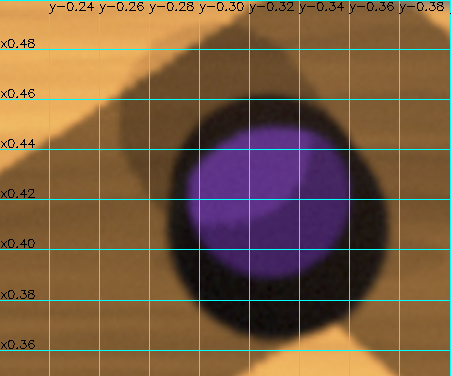

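View pics/w11r.png

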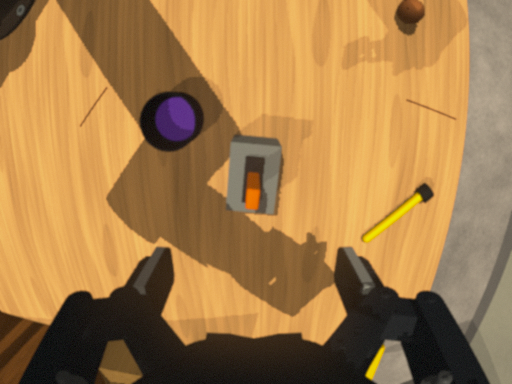

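The handle top is centred at (0.532,-0.412), hanging upright, with yaw about -0.07. The well mouth is near (0.409,-0.331). Now I take the scraper and check both.

```bash
python3 - <<'E'
from h import *
y=-.07;O=[np.pi,0,y]
i=cam("wrist");overlay("wrist",[(.409,-.331,.06,.045),(.409,-.331,.006,.041)],"pics/w12.png",i)
env.gripper_to(.05)
env.move_ptp([.532,-.412,.20],O)
env.move_linear([.532,-.412,.105],O,.1);obs()
cv2.imwrite("pics/w12b.png",cam("wrist")[0])
env.gripper_to(0,60);obs()
env.move_linear([.532,-.412,.215],O,.08);env.hold(.2);obs()
cv2.imwrite("pics/w12c.png",cam("wrist")[0]);cv2.imwrite("pics/s12c.png",cv2.resize(cam("scene")[0][90:220,80:220],None,fx=4,fy=4,interpolation=2));cv2.imwrite("pics/d12c.png",cv2.resize(cam("side")[0][250:384,130:320],None,fx=4,fy=4,interpolation=2))
E
```

```text
t 33.34 pos [ 0.5322 -0.4122  0.1057] rot [ 3.141e+00 -1.000e-03 -7.000e-02] F [-0.4 -0.5  0.8] gap 0.0498
t 33.79 pos [ 0.5322 -0.4121  0.1053] rot [ 3.141e+00 -1.000e-03 -7.000e-02] F [-0.3 -0.5  1.5] gap 0.0154
t 35.52 pos [ 0.532  -0.412   0.2147] rot [-3.141  0.    -0.07 ] F [-0.   0.2 -0.9] gap 0.0153
```

View pics/w12.png

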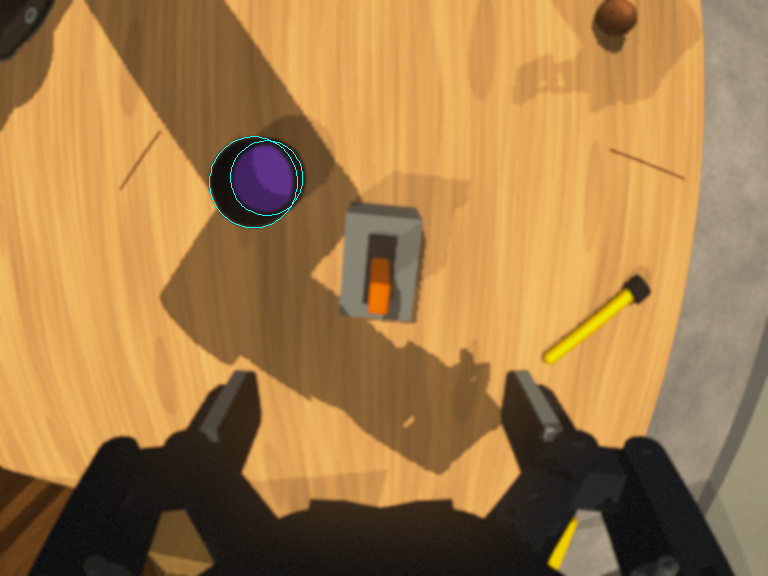

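View pics/w12c.png

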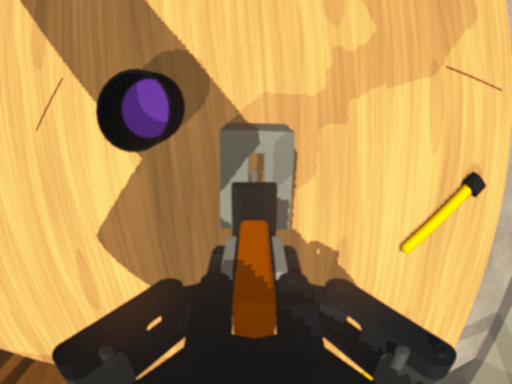

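View pics/s12c.png

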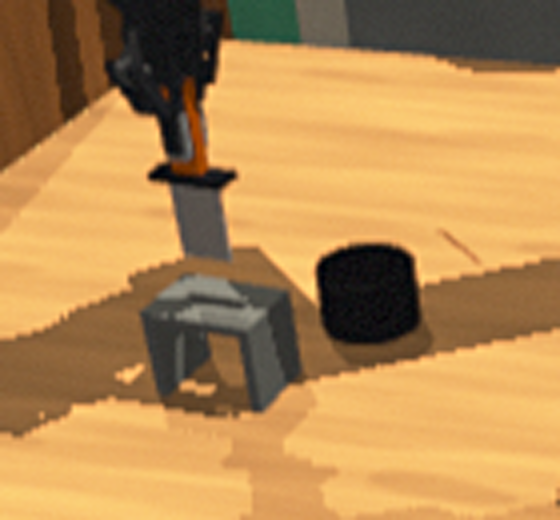

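View pics/d12c.png

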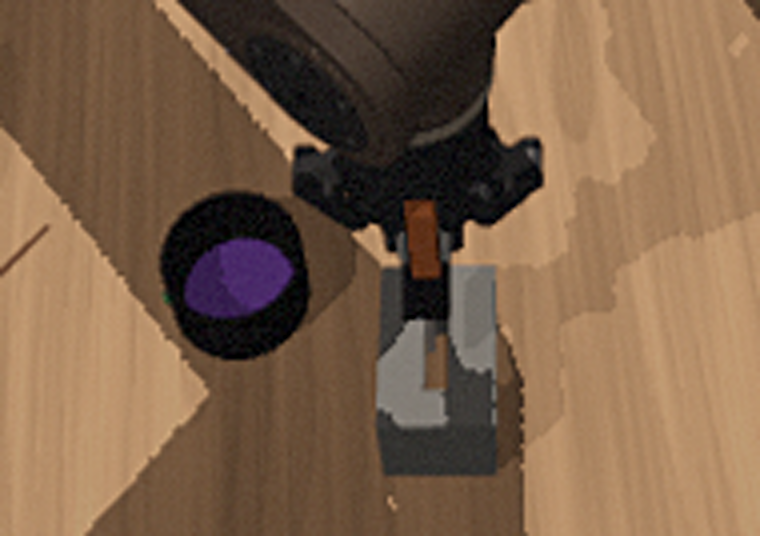

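The scraper is lifted and the well overlay fits its rim. Now the dip.

```bash
python3 - <<'E'
from h import *
O=[np.pi,0,-.07]
env.move_linear([.409,-.331,.215],O,.15)
cv2.imwrite("pics/w13.png",cam("wrist")[0])
env.move_linear([.409,-.331,.119],O,.08);env.hold(1.3);obs()
cv2.imwrite("pics/s13.png",cv2.resize(cam("scene")[0][90:220,100:240],None,fx=4,fy=4,interpolation=2));cv2.imwrite("pics/d13.png",cv2.resize(cam("side")[0][250:384,130:320],None,fx=4,fy=4,interpolation=2))
E
```

```text
t 39.5 pos [ 0.409 -0.331  0.119] rot [-3.142  0.    -0.07 ] F [-0.3  0.3 -1. ] gap 0.0154
```

View pics/s13.png

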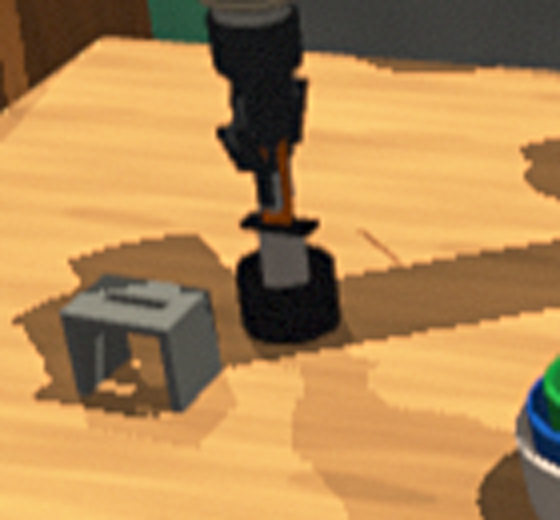

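View pics/d13.png

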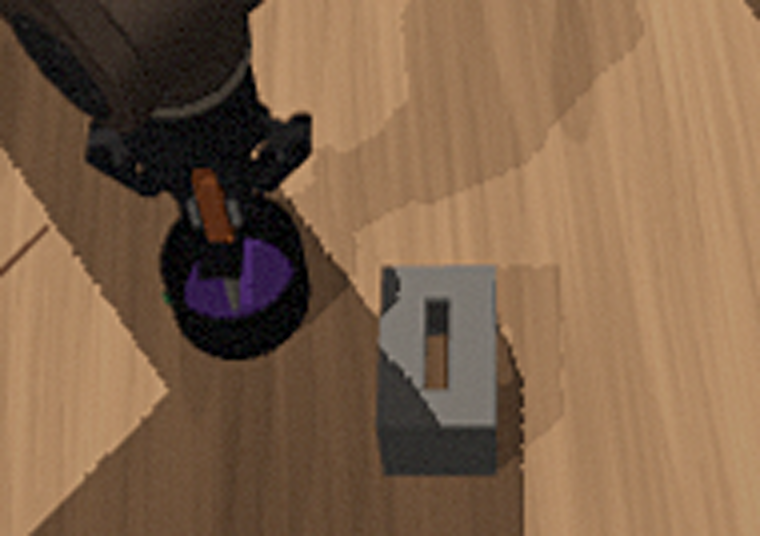

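View pics/w13.png

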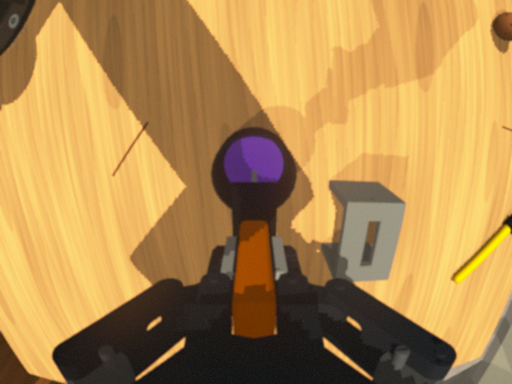

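The blade hangs about 30 mm inside the well with no contact forces. Lifting out and measuring the block.

```bash
python3 - <<'E'
from h import *
O=[np.pi,0,-.07]
env.move_linear([.409,-.331,.30],O,.15)
env.move_ptp([.55,0.05,.36],[np.pi,0,.2])
env.move_ptp([.47,.33,.36],[np.pi,0,.41]);env.hold(.4);obs()
i=cam("wrist");cv2.imwrite("pics/w14.png",i[0])
topdown("wrist",.08,.33,.53,.3,.52,.3,"pics/w14td.png",i,.02)
j=cam("scene");topdown("scene",.08,.33,.53,.3,.52,.3,"pics/s14td.png",j,.02)
E
```

```text
t 43.99 pos [0.4703 0.3296 0.36  ] rot [ 3.142 -0.     0.409] F [ 0.4 -0.2 -2.1] gap 0.0157
```

View pics/w14.png

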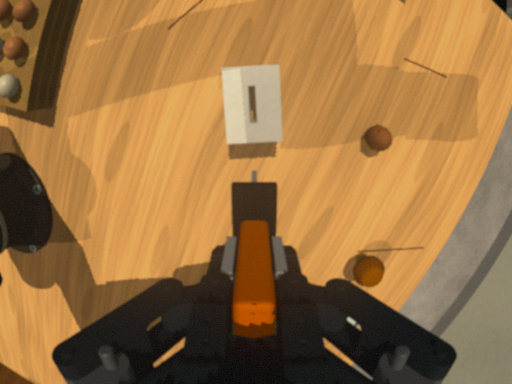

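View pics/w14td.png

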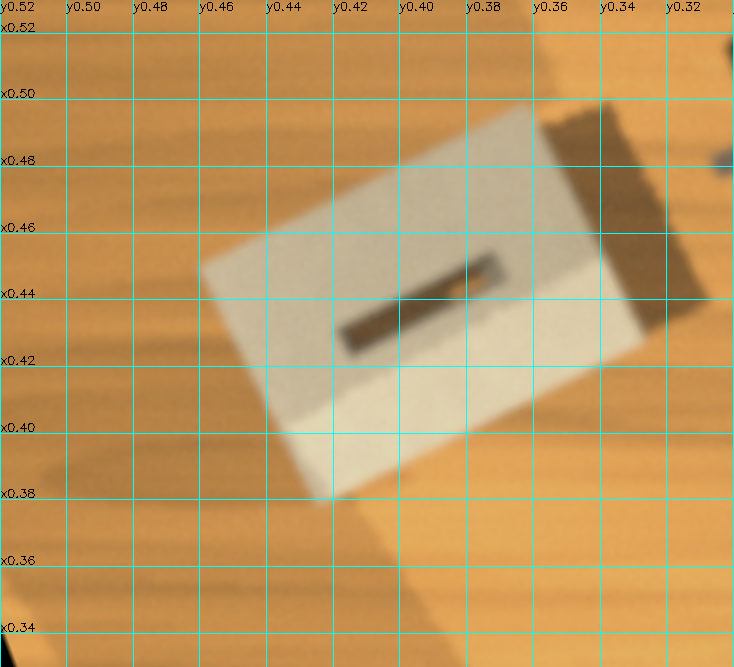

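View pics/s14td.png

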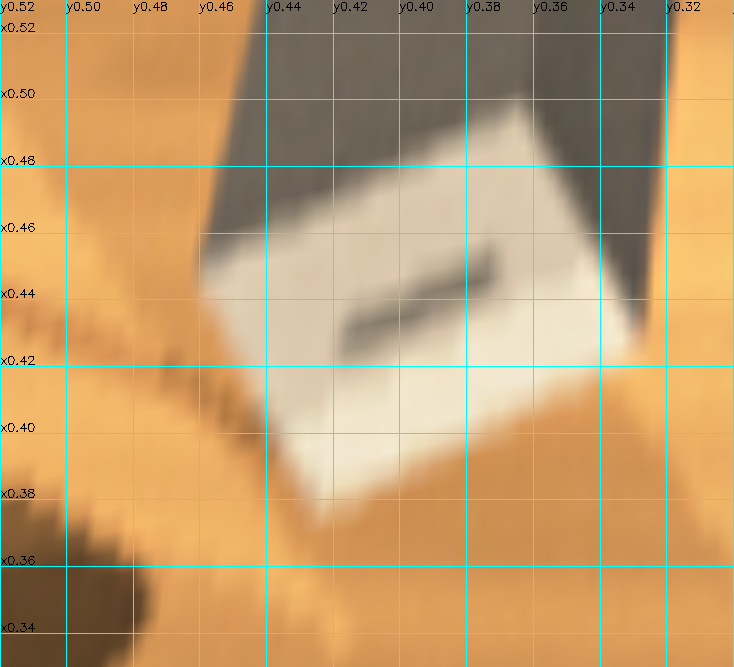

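Both cameras put the slot centre at (0.4385,0.393) with yaw 26°, and the measured block is 110 mm long and the slot 52 mm, as specified. Next I check where the scraper sits in the hand.

```bash
python3 - <<'E'
from h import *
p=env.camera_params("wrist");Ci=np.linalg.inv(np.array(p['mount']))
P=np.array([[-.013,-.033,.015],[.013,-.033,.015],[-.002,-.022,.093],[.002,-.022,.093],[-.002,0,.093],[-.008,-.013,-.06],[.008,-.013,-.06]])
print(np.round(np.stack(proj(P,Ci[:3,:3],Ci[:3,3],p,True),-1),1))
O=[np.pi,0,.454]
env.move_ptp([.4385,.3932,.25],O)
env.move_linear([.4385,.3932,.195],O,.1);env.hold(.3);obs()
i=cam("wrist");cv2.imwrite("pics/w15.png",cv2.resize(i[0][80:300,150:360],None,fx=3.5,fy=2.7*3.5/3.5 if 0 else 2.7,interpolation=2))
cv2.imwrite("pics/s15.png",cv2.resize(cam("scene")[0][100:230,320:450],None,fx=4.5,fy=4.5,interpolation=2));cv2.imwrite("pics/d15.png",cv2.resize(cam("side")[0][40:180,130:270],None,fx=4,fy=4,interpolation=2))
cv2.imwrite("pics/w15r.png",i[0])
E
```

```text
[[232.2 185.6]
 [278.8 185.6]
 [252.5 170.2]
 [257.4 170.2]
 [252.6 195.6]
 [233.9 302.2]
 [278.9 302.1]]
t 45.67 pos [0.4386 0.3933 0.1954] rot [-3.142e+00 -1.000e-03  4.540e-01] F [ 0.  -0.  -1.3] gap 0.0156
```

View pics/w15.png

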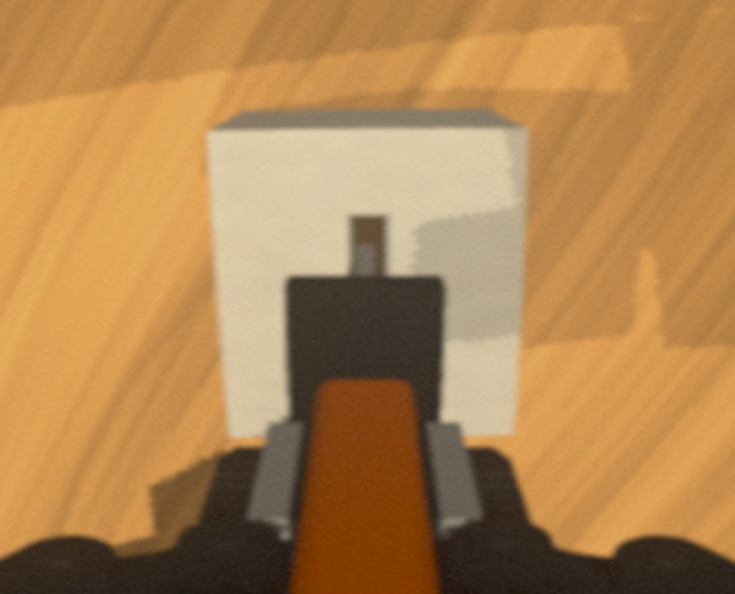

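View pics/s15.png

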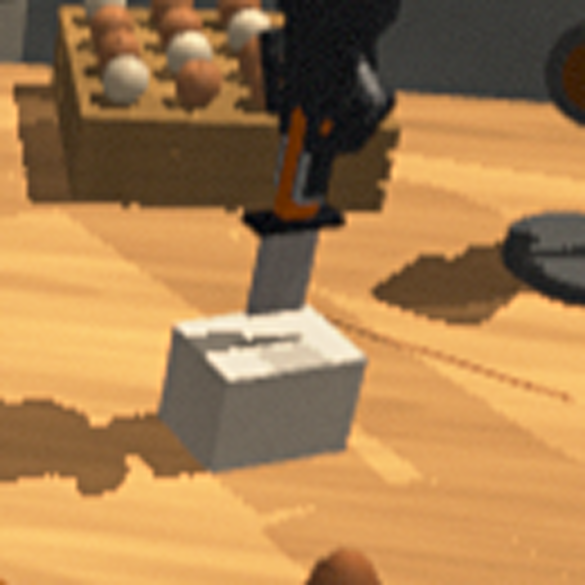

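View pics/d15.png

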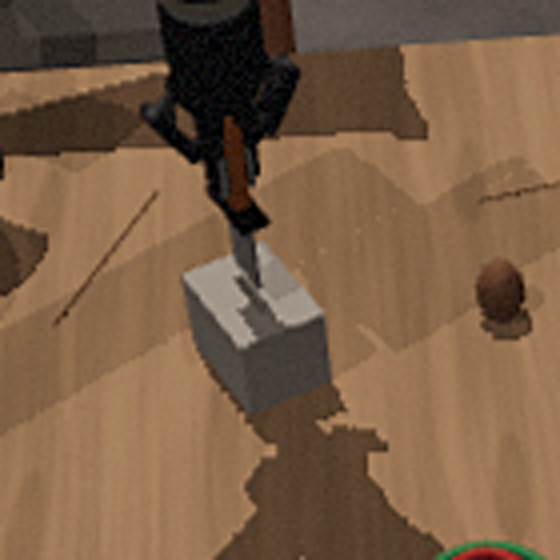

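```bash
python3 - <<'E'
from h import *
p=env.camera_params("wrist");Ci=np.linalg.inv(np.array(p['mount']))
P=np.array([[-.013,-.033,.023],[-.0045,-.026,.1155],[.0045,-.026,.1155]])
print(np.round(np.stack(proj(P,Ci[:3,:3],Ci[:3,3],p,True),-1),1))
O=[np.pi,0,.454]
c=np.array([.4385,.3932])+.0005*np.array([np.cos(.454),np.sin(.454)])
for z in [.176,.170,.160]:
    env.move_linear([c[0],c[1],z],O,.03);s=obs()
    if s['ft_force'][2]>6: print("contact");break
cv2.imwrite("pics/w16.png",cv2.resize(cam("wrist")[0][80:300,150:360],None,fx=3.5,fy=2.7,interpolation=2))
E
```

```text
[[233.1 181.6]
 [249.8 159.7]
 [259.9 159.7]]
t 46.61 pos [0.439  0.3935 0.1761] rot [-3.142 -0.     0.454] F [ 0.2  0.9 -1.1] gap 0.0151
t 46.96 pos [0.4389 0.3934 0.1698] rot [3.142 0.    0.454] F [-0.5 -0.3 -0.3] gap 0.0155
t 47.44 pos [0.4389 0.3934 0.1598] rot [3.142 0.    0.454] F [-0.   0.4 -1.5] gap 0.0156
```

View pics/w16.png

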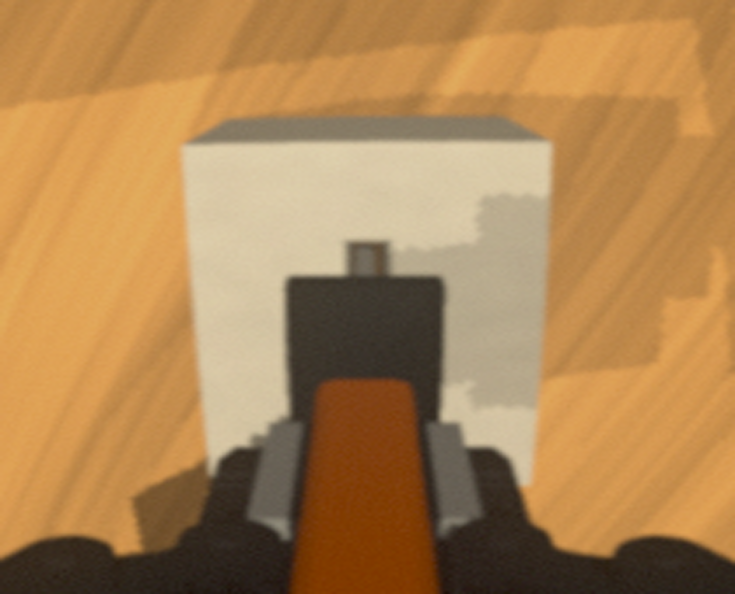

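The blade is in the slot by about 13 mm with no contact force, and both slot ends line up with the prediction. Continuing down.

```bash
python3 - <<'E'
from h import *
O=[np.pi,0,.454]
c=np.array([.4385,.3932])+.0008*np.array([np.cos(.454),np.sin(.454)])
for z in [.145,.13,.118,.111,.1065,.1045]:
    env.move_linear([c[0],c[1],z],O,.04);s=obs()
    if s['ft_force'][2]>8 or np.hypot(*s['ft_force'][:2])>8: print("contact");break
cv2.imwrite("pics/w17.png",cam("wrist")[0])
cv2.imwrite("pics/s17.png",cv2.resize(cam("scene")[0][100:230,320:450],None,fx=4.5,fy=4.5,interpolation=2))
E
```

```text
t 48.02 pos [0.4392 0.3935 0.1448] rot [3.142 0.    0.454] F [-0.1  0.5 -1.1] gap 0.0154
t 48.54 pos [0.4392 0.3936 0.1298] rot [3.142 0.    0.454] F [-0.4  0.5 -1.2] gap 0.0156
t 48.99 pos [0.4392 0.3935 0.1177] rot [3.142e+00 1.000e-03 4.540e-01] F [-0.9  0.7 -1.1] gap 0.0152
t 49.32 pos [0.4391 0.3935 0.1107] rot [3.141e+00 1.000e-03 4.540e-01] F [ 0.8 -0.6 -1.8] gap 0.0159
t 49.58 pos [0.4392 0.3935 0.1063] rot [3.142 0.    0.454] F [ 0.1 -0.2 -1. ] gap 0.0153
t 49.83 pos [0.4392 0.3935 0.1044] rot [3.142 0.    0.454] F [-0.4 -0.3 -0.5] gap 0.0153
```

View pics/s17.png

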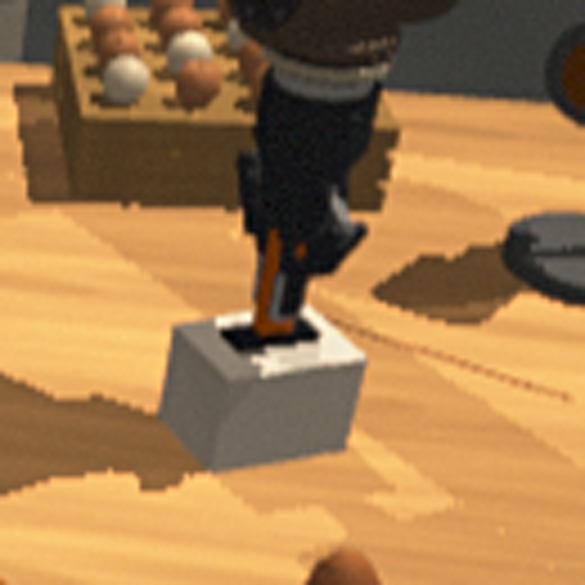

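The guard is at the block. Releasing, retreating straight up, and checking everything.

```bash
python3 - <<'E'
from h import *
O=[np.pi,0,.454]
env.gripper_to(.045);env.hold(.3);obs()
env.move_linear([.4392,.3935,.25],O,.12)
env.move_ptp([.50,.25,.36],[np.pi,0,0.2]);env.hold(.5);obs()
i=cam("wrist");cv2.imwrite("pics/w18.png",i[0])
cv2.imwrite("pics/s18.png",cv2.resize(cam("scene")[0][90:290,50:450],None,fx=2,fy=2,interpolation=2))
cv2.imwrite("pics/d18.png",cam("side")[0])
cv2.imwrite("pics/s18b.png",cv2.resize(cam("scene")[0][100:230,320:450],None,fx=4.5,fy=4.5,interpolation=2))
topdown("wrist",.158,.35,.53,.3,.48,.4,"pics/w18td.png",i,.02)
overlay("wrist",[(.6075,.017,.064,.082),(.606,.0155,.084,.07),(.606,.0165,.104,.058),(.606,.0165,.124,.034)],"pics/w18o.png",i)
E
```

```text
t 50.62 pos [0.4392 0.3936 0.1045] rot [-3.142  0.     0.454] F [ 0.2 -0.9  0.5] gap 0.045
t 53.27 pos [0.4999 0.2502 0.3598] rot [3.142 0.    0.2  ] F [-0.5  0.1  0.2] gap 0.045
```

View pics/w18o.png

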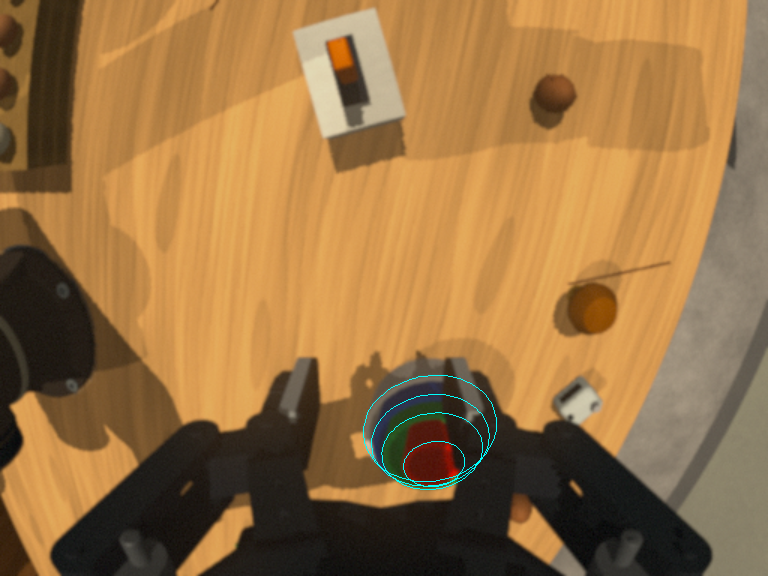

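View pics/s18.png

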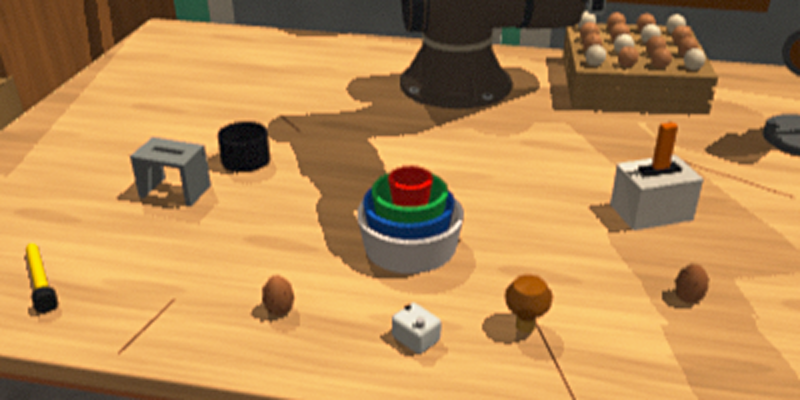

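View pics/s18b.png

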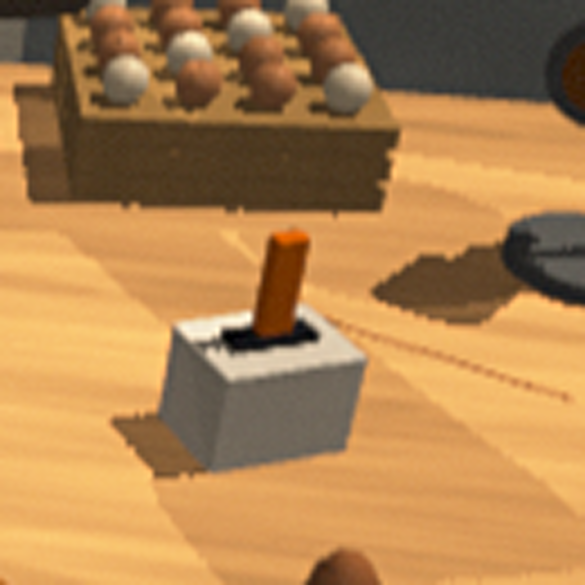

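View pics/d18.png

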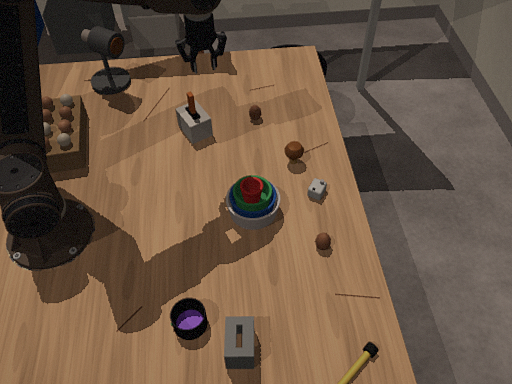

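```bash
python3 - <<'E'
from h import *
c=[(.6075,.017,.064,.082),(.606,.0155,.084,.07),(.606,.0165,.104,.058),(.606,.0165,.124,.034)]
overlay("scene",c,"pics/t.png",None,4);im=cv2.imread("pics/t.png")[560:960,820:1240];cv2.imwrite("pics/s19.png",im)
im,R,t,p=cam("scene");P=np.array([[.4389,.3934,.08],[.4389,.3934,.165]]);print(np.stack(proj(P,R,t,p,False),-1))
E
```

```text
[[379.0175577  175.46324059]
 [383.86985268 152.00915744]]
```

View pics/s19.png

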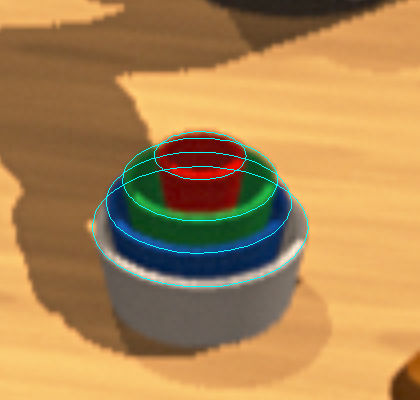

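All four rims match the predicted nested rims. The handle top is at crop pixel (289,236), against a predicted (287,234) for an upright scraper fully home. Handing in.

```bash
python3 -c "
from h import *
obs();print(env.close_job())"
```

```text
t 53.57 pos [0.5  0.25 0.36] rot [-3.142 -0.     0.2  ] F [ 0.7 -0.7  0.4] gap 0.0451
the job is handed in; nothing more can be done
None
```

The corner is closed down and I handed the job in at about 54 s. The interface gives no verdict, so what follows rests on my own checks.

- **Bowls:** The yellow bowl was not out, so I nested blue, green and red into white. The last wrist and scene overlays matched all four rims at the nested heights (64, 84, 104 and 124 mm), with centres within about 2 mm of each other.
- **Scraper:** I took it from the stand and held its blade about 34 mm down inside the well for 1.3 s, then slid it into the block with no contact force above 2 N and let go. In the final scene picture the guard is on the block, and the handle top is within a pixel of where an upright, fully home scraper should be.
- **Left alone:** The eggs, bulb and counter look unmoved in the final pictures.

One thing went off plan. Releasing the blue bowl pushed the white and blue pair about 8 mm in +x. I measured again and placed the others to the new position. I saw no knock to the well or the red bowl, and no check failed.

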